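# Set the packing jig's straightedge against its locating pins

### The arm

A 7-joint arm with a two-finger parallel gripper is mounted at the origin on the work surface. World frame = base frame: x ahead of the robot, y to its left, z up, the work surface at z = 0. Lengths are in m, angles in degrees, forces in N, time in s.
With the tool pointing down it reaches from about 0.425 to 0.875 m from the base axis. Payload 4.7 kg.
Tool frame: the origin (TCP) lies between the finger pads; the fingertips stand 22 mm ahead of it and the grasp point (between the pads) lies 3 mm ahead of it (env.tip_reach is the distance from the TCP to the fingertips, in m); z points along the fingers, y is the line along which they close (so a half turn about z gives the same grasp; the last joint's range is limited). The gripper opens to 87 mm and grips with 3 to 60 N. Pads are 19 mm wide; open, the fingers measure 117 mm over their backs; the gripper's body (75 mm by 190 mm) begins 51 mm behind the grasp point.
Start: joints at [-72.015, 18.392, -4.016, 83.108, 1.295, 78.541, -3.26], TCP at [0.192, 0.621, 0.245] pointing down, gripper open.
Joint ranges: [-163.93, 163.93], [-17.29, 119.83], [-79.2, 71.16], [3.27, 140.29], [-89.18, 269.18], [5.43, 117.66], [-154.24, 154.24]. Speed limits (degrees/s): [147.25, 147.25, 180, 180, 180, 180, 180].

### API

Orientations are given as [roll, pitch, yaw] about the fixed x, y, z axes, in that order (R = Rz(yaw) Ry(pitch) Rx(roll)).
In Python, from cell import env gives the robot as it stands.
- The arm moves only by the shell command python3 -m creep 'ROWS' [FORCE]. ROWS is JSON, one flat list of numbers, 7 for each row, row after row: the finger opening in mm, from 0 to 87, then the shift along the tool's x, y, z in units of 30 mm (1.0 is 30 mm), then the turn, a rotation vector about the tool's x, y, z in units of 6 degrees (1.0 is 6 degrees). A call has 1 to 12 rows; each row is the pose to reach, as a shift and turn from the pose commanded when the call began, along the tool's axes at that moment; what a row does not reach only later rows make up. A row lasts 1/10 s, in which the tool goes at most 50 mm and 8.59 degrees, less where a joint would pass 70% of its speed; a pose out of reach is approached as far as the arm can. A call with a gripper value outside its range is refused whole. The fingers move at their own pace and stop on an object; FORCE is the grip in N (left out, the last holds). Time passes only in rows, so rows that repeat a pose let the fingers close. It gives the time, the measured TCP pose, the force, the opening and the grip force at its end, in the units of the state.
- env.get_obs(): the state, without advancing time (a new reading comes with each control period).
- env.read_camera(name): name is "scene" or "side" or "wrist"; returns a dict with "color" (420x560x3 uint8, red, green, blue), "depth" (420x560 float32, m along the optical axis (not along the pixel's ray), 0 where there is no reading), "fovy" (degrees; the focal length in pixels is half the picture's height over the tangent of half this angle, whatever the lens; pixels are square), "cx", "cy" (the principal point, pixels), "R" (3x3) and "t" (3): a world point X has camera coordinates R X + t. Camera axes: x right, y down, z forward; pixel columns grow to the right and rows downward; lengths in m; the calibration is good to about 2 mm. The wrist camera is an equidistant fisheye: a pixel r from the principal point sees the ray r / f radians off the axis. A picture is of the moment at which its call begins.
- env.sign_off(): hands the job in; it is judged then, once.
The state is a dict: "time_s": time; "qpos": joint angles; "joint_velocities": joint speeds; "effort": joint torques, N m; "tool_pos": TCP position; "tool_rot": TCP orientation; "force": force on the tool from outside, world axes, zero at the start; "wrist_torque": the same for the moment, N m; "grip_width": finger opening in m; "grasp_force": force on a finger pad.
Only numpy, scipy, OpenCV 4.12 (cv2) and the standard library are available. Lean on these libraries where they do the work, as an engineer would, in place of code of your own. Each camera call takes 0.05 s, during which the arm holds its last target. There are 200 camera calls.

### The job

On the jig board, hold the aluminium straightedge by its knob or push it, and slide it flat along the board until its long far edge bears on both of the two far pins at once. Then, keeping it lightly pressed against those two, slide it lengthwise until its end also meets the single end pin, press it gently, with a few newtons, so that it bears on all three together for a moment, and let go, leaving it touching all three. The pins bend easily, so work gently, do not lift or tip the straightedge, and leave everything else alone.

Things in the scene. Friction and masses are not known exactly. Their poses are not given: they have to be found in the camera images.
- board: dark wooden jig board 340 x 600 x 12 mm, fixed on the bench, top 12 mm above it; origin at the centre of its underside, x from its near to its far side, y along its length to the left. The pins stand in slots: their places on it differ by several mm from start to start, and the far pair is not exactly parallel to it.
- knob (a point): centre, half-way up, of the straightedge's round upright black knob: 24 mm in diameter, 36 tall, mid-bar, foot on the bar's top 26 mm above the bench, top at 62 mm. z is up, y along the bar, x across it towards the far edge (facing the two far pins). Being round, it lets the bar turn in a light grip.
- straightedge: aluminium bar 400 mm long (y), 50 wide (x), 14 thick, 0.2-0.45 kg, loose on the board; origin under the knob at mid underside. Far edge 25 mm and ends 200 mm from the knob's axis: touching the far pins, their axes are 31 mm from the knob's axis across the bar; touching the end pin, its axis is 206 mm from it along the bar. Takes about 1-5 N to slide it on the board.
- pin_left_mid (a point): the left (+y) of the two far pins, beyond the straightedge's far edge: plain steel locating pin, 12 mm in diameter, fixed upright, 30 mm tall above the board; the point is on its axis, 7 mm above the board's top. It bends if pushed with more than 15 N.
- pin_left: the same left far pin; origin at its foot
- pin_right_mid (a point): the right (-y) of the two far pins, about 230 mm from the left one: plain steel locating pin, 12 mm in diameter, fixed upright, 30 mm tall above the board; the point is on its axis, 7 mm above the board's top. It bends if pushed with more than 15 N.
- pin_right: the same right far pin; origin at its foot
- end_pin_mid (a point): the single end pin, which stands beyond the left or the right end of the straightedge's final place (it differs from start to start; the other such place has the small jar): plain steel locating pin, 12 mm in diameter, fixed upright, 30 mm tall above the board; the point is on its axis, 7 mm above the board's top. It bends if pushed with more than 15 N.
- end_pin: the same end pin; origin at its foot
- jar: the small white jar with a black cap on the board, 30 mm across, 45 mm tall, beyond the other end of the straightedge from the end pin; leave it alone; origin at the centre of its underside
- tape: empty cardboard core of a tape roll standing on end, 90 mm across, 48 mm tall, bystander; origin at the centre of its underside
- marker: marker pen lying on the bench, 135 mm long, bystander; origin at mid-length on its underside
- label_roll_box: small cardboard box 90 x 90 x 60 mm, bystander; origin at the centre of its underside

How it is judged:
By the outcome, as a careful person would: the job done as asked, in the order asked, and still so for the second after the job is handed in, with the robot touching nothing.
It also fails if it takes over 67 s, if anything falls off the work surface, if the arm or the gripper's body presses on something with over 40 N, if the wrist force passes 120 N, or if a joint passes its speed limit or range.

## Working session

There is one attempt and no reset: what is moved stays moved. The work goes in short steps, Python scripts to look and compute and a shell command to move; the robot and the scene stay as the last step left them, time stands still between calls to the robot, and variables do not carry over. Pictures are saved under pics/ and viewed, at most 10 in all, crops included, and the job is handed in when it is done.

```bash
ls; mkdir -p pics; cat > h.py <<'E'
import numpy as np,cv2
from cell import env
def cam(n):
    return env.read_camera(n)
def f(c): return 210/np.tan(np.radians(c['fovy']/2))
def ray(c,u,v,z,fish=False):
    x,y=(u-c['cx'])/f(c),(v-c['cy'])/f(c)
    if fish:
        r=np.hypot(x,y); d=np.array([x/r*np.sin(r),y/r*np.sin(r),np.cos(r)]) if r>0 else np.array([0,0,1.])
    else: d=np.array([x,y,1.])
    R=np.array(c['R']);t=np.array(c['t']); o=-R.T@t; d=R.T@d
    return o+d*(z-o[2])/d[2]
E
python3 - <<'E'
from h import *
print(env.get_obs())
for n in ('scene','side'):
    c=cam(n); cv2.imwrite(f'pics/{n}0.png',c['color'][:,:,::-1]); print(n,c['fovy'],-np.array(c['R']).T@c['t'],np.array(c['R'])[2])
    np.save(f'{n}0.npy',c,allow_pickle=True)
E
```

```text
pics
{'time_s': 0.0, 'qpos': array([-72.01556222,  18.43775207,  -4.01642416,  83.17483523,
         1.29567768,  78.53932415,  -3.26031838]), 'joint_velocities': array([-0.0606065 , -0.04499479, -0.05752896, -0.06895232,  0.0581275 ,
        0.00239846,  0.00599418]), 'effort': array([-3.92361089e-04, -4.91282845e+01, -4.04031146e-01, -3.12536752e+01,
       -6.39715372e-02,  4.37125191e-02,  1.63965565e-04]), 'tool_pos': array([0.19184861, 0.62051623, 0.24347699]), 'tool_rot': array([-1.79893371e+02,  6.07621256e-03,  1.62825980e+02]), 'force': array([-0.61824723,  1.32030234, -0.68566484]), 'wrist_torque': array([ 0.03850169,  0.03879504, -0.01450088]), 'grasp_force': 0.0, 'grip_width': 0.0871285792924076}
scene 53.65570925550627 [ 1.01022319 -0.62894374  0.86697468] [-0.43639106  0.53042224 -0.72678407]
side 54.45001448161356 [0.39343191 0.90733607 1.15439158] [ 0.09597058 -0.63834569 -0.76374369]
```

View pics/scene0.png

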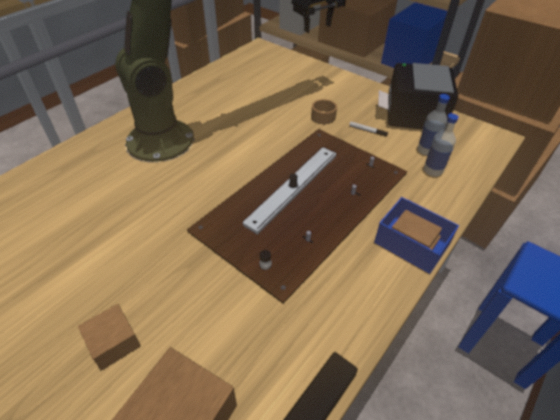

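View pics/side0.png

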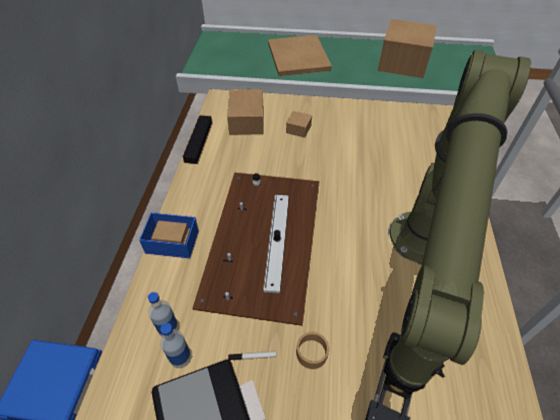

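The scene view shows the bar centred at about (292,188), with its knob at (293,181). The far pins are at (308,236) right and (353,189) left, the end pin is at (372,160) on the left, and the jar is at (265,260). In the side view the knob is at (277,236), the pins are at (241,206), (229,257) and (227,296), and the jar is at (256,180).

```bash
python3 - <<'E'
from h import *
P={'scene':dict(bar=(292,192),R=(308,236),L=(353,189),E=(372,160)),'side':dict(bar=(272,250),R=(241,206),L=(229,257),E=(227,296))}
for n in P:
    c=np.load(f'{n}0.npy',allow_pickle=True).item(); g=c['color'].astype(int)
    # bright, low-saturation pixels
    m=((g.min(2)>85)&(g.max(2)-g.min(2)<45)).astype(np.uint8)
    k,lab,st,ce=cv2.connectedComponentsWithStats(m)
    for i in range(1,k):
        for nm,p in P[n].items():
            if np.hypot(*(ce[i]-p))<9 and st[i,4]>=4:
                if nm=='bar':
                    ys,xs=np.where(lab==i)
                    pts=np.array([ray(c,a,b,.026)[:2] for a,b in zip(xs,ys)],np.float32)
                    r=cv2.minAreaRect(pts); print(n,nm,st[i,4],r)
                else:
                    ys,xs=np.where(lab==i)
                    top=(xs[ys<=ys.min()+1].mean(),ys.min()); bot=(xs[ys>=ys.max()-1].mean(),ys.max()+1)
                    print(n,nm,st[i],'top',ray(c,*top,.042)[:2].round(4),'mid',ray(c,*ce[i],.027)[:2].round(4),'bot',ray(c,*bot,.012)[:2].round(4))
    x,y=P[n]['bar']; y-=10
    mk=(g.max(2)<45).astype(np.uint8); k,lab,st,ce=cv2.connectedComponentsWithStats(mk)
    kp=(293,181) if n=='scene' else (277,236)
    for i in range(1,k):
        if np.hypot(*(ce[i]-kp))<8 and st[i,4]>15: print(n,'knob',st[i],ce[i],ray(c,*ce[i],.044))
    kk=[cv2.resize(c['color'][b-30:b+30,a-40:a+40,::-1],None,fx=5,fy=5,interpolation=0) for a,b in [P[n]['L'],P[n]['R']]]
    np.save('k_'+n+'.npy',np.hstack(kk))
cv2.imwrite('pics/crop1.png',np.vstack([np.load('k_scene.npy'),np.load('k_side.npy')]))
E
```

```text
scene bar 1843 ((0.49898990988731384, 0.08796607702970505), (0.05859355255961418, 0.40967869758605957), 2.115452766418457)
scene E [371 157   3   3   9] top [0.6211 0.3272] mid [0.6165 0.3404] bot [0.6144 0.3491]
scene L [353 185   3   3   9] top [0.6441 0.1854] mid [0.6397 0.1966] bot [0.6376 0.204 ]
scene R [307 231   4   4  14] top [ 0.6436 -0.0369] mid [ 0.64   -0.0303] bot [ 0.6384 -0.0266]
side bar 1468 ((0.49696457386016846, 0.08982668817043304), (0.05352095514535904, 0.4105158746242523), 2.2491402626037598)
side R [239 202   4   7  18] top [ 0.645  -0.0463] mid [ 0.6455 -0.0469] bot [ 0.6427 -0.0386]
side L [227 253   4   7  21] top [0.6442 0.1782] mid [0.645  0.1781] bot [0.643  0.1857]
side E [225 292   4   8  23] top [0.6214 0.3196] mid [0.6218 0.3208] bot [0.6193 0.3306]
side knob [274 231   6  10  49] [276.75510204 235.46938776] [0.49599217 0.08841967 0.044     ]
```

View pics/crop1.png

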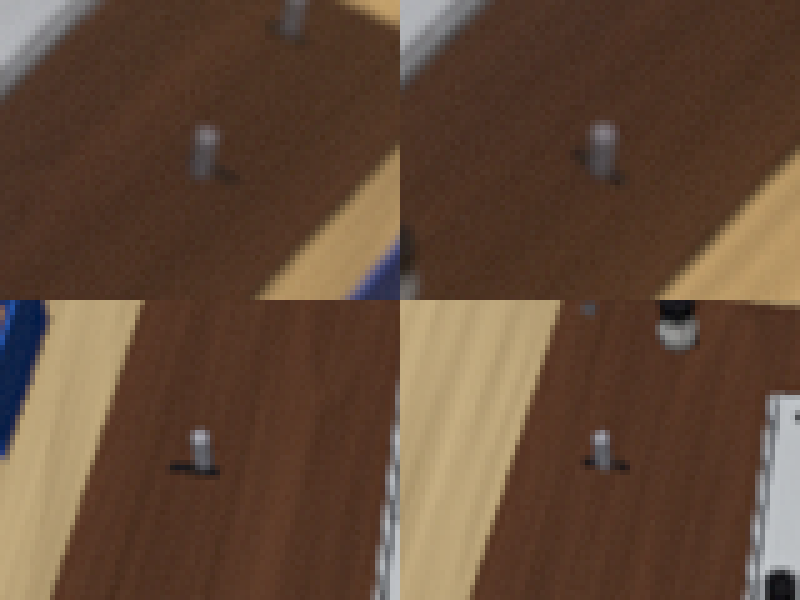

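The crops show all three pins as clear upright cylinders in slots. I put the pins at L≈(.643,.181), R≈(.643,-.043) and E≈(.621,.323), and the knob at ≈(.497,.089). Next I move to a point above the knob.

```bash
python3 -m creep '[87,-14.9,-13.9,3,0,0,-2.86, 87,-14.9,-13.9,3,0,0,-2.86, 87,-14.9,-13.9,3,0,0,-2.86, 87,-14.9,-13.9,3,0,0,-2.86, 87,-14.9,-13.9,3,0,0,-2.86, 87,-14.9,-13.9,3,0,0,-2.86, 87,-14.9,-13.9,3,0,0,-2.86, 87,-14.9,-13.9,3,0,0,-2.86, 87,-14.9,-13.9,3,0,0,-2.86, 87,-14.9,-13.9,3,0,0,-2.86, 87,-14.9,-13.9,3,0,0,-2.86, 87,-14.9,-13.9,3,0,0,-2.86]' 8
```

```text
time_s: 1.3
tool_pos: [0.4875, 0.1041, 0.1569]
tool_rot: [180.0, 0.0, 180.0]
force: [0.0, 0.5, 0.2]
grip_width: 0.087
grasp_force: 0.0
```

```bash
python3 -m creep '[87,0,0,0,0,0,0, 87,0,0,0,0,0,0, 87,0,0,0,0,0,0]'; python3 - <<'E'
from h import *
c=cam('wrist'); cv2.imwrite('pics/wrist1.png',c['color'][:,:,::-1]); np.save('wrist1.npy',c,allow_pickle=True)
print(f(c),c['cx'],c['cy'],np.array(c['R']),-np.array(c['R']).T@c['t'])
E
```

```text
time_s: 1.6
tool_pos: [0.4865, 0.1072, 0.157]
tool_rot: [180.0, -0.0, -179.9]
force: [0.1, -0.2, 1.0]
grip_width: 0.0866
grasp_force: 0.0
325.19226210127806 274.8701846288376 212.93999179494827 [[-9.67411692e-04  9.99999316e-01  6.56792709e-04]
 [ 9.68085677e-01  7.71933665e-04  2.50618289e-01]
 [ 2.50617611e-01  8.78282678e-04 -9.68085761e-01]] [0.41762277 0.10735069 0.29686153]
```

View pics/wrist1.png

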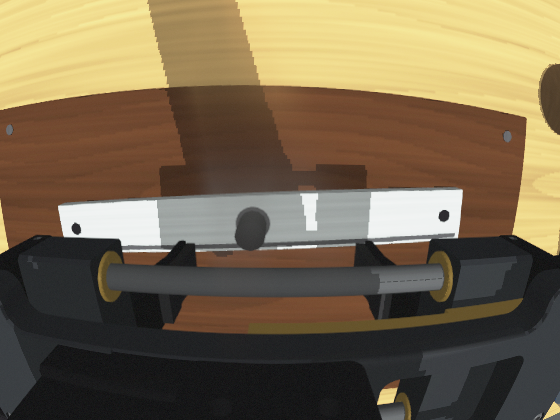

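The wrist view shows the bar, with the knob's top face at about (250,235) and its foot near (254,218). The pins are hidden under the gripper.

```bash
python3 - <<'E'
from h import *
c=np.load('wrist1.npy',allow_pickle=True).item()
g=c['color'].max(2)
m=(g[190:250,225:280]<75).astype(np.uint8)
k,lab,st,ce=cv2.connectedComponentsWithStats(m); 
for s,e in zip(st[1:],ce[1:]):
  if s[4]>100: print(s,e)
for p in [(250,233),(250,235)]: print(ray(c,*p,.062,True))
print('foot',ray(c,254,220,.026,True))
for p in [(61,205),(461,189),(67,251),(460,238),(76,228),(444,216)]: print(p,ray(c,*p,.026,True))
E
```

```text
[ 10  21  32  39 988] [25.8097166 40.4402834]
[0.49419908 0.08866304 0.062     ]
[0.49580333 0.08862869 0.062     ]
foot [0.49407719 0.08951759 0.026     ]
(61, 205) [ 0.47969014 -0.10686599  0.026     ]
(461, 189) [0.46409511 0.28450509 0.026     ]
(67, 251) [ 0.52890526 -0.10908769  0.026     ]
(460, 238) [0.51328091 0.29130624 0.026     ]
(76, 228) [ 0.50346927 -0.09139721  0.026     ]
(444, 216) [0.49061903 0.26832997 0.026     ]
```

```bash
python3 -m creep '[87,-0.28,-0.6,0.5,0,0,0, 87,-0.28,-0.6,1.3,0,0,0, 87,-0.28,-0.6,2.1,0,0,0, 87,-0.28,-0.6,2.8,0,0,0, 87,-0.28,-0.6,3.2,0,0,0, 87,-0.28,-0.6,3.42,0,0,0, 87,-0.28,-0.6,3.42,0,0,0, 87,-0.28,-0.6,3.42,0,0,0]'; python3 -m creep '[26,0,0,0,0,0,0, 26,0,0,0,0,0,0, 26,0,0,0,0,0,0, 26,0,0,0,0,0,0, 26,0,0,0,0,0,0]'
```

```text
time_s: 2.45
tool_pos: [0.4961, 0.0885, 0.0554]
tool_rot: [180.0, 0.1, -180.0]
force: [-0.2, 0.0, 0.7]
grip_width: 0.0873
grasp_force: 0.0
time_s: 2.95
tool_pos: [0.4956, 0.088, 0.0547]
tool_rot: [180.0, 0.0, 180.0]
force: [-0.5, -0.7, 0.1]
grip_width: 0.0549
grasp_force: 0.0
```

Fingers are still closing. I'll finish with a light grip.

```bash
python3 -m creep '[22,0,0,0,0,0,0, 22,0,0,0,0,0,0, 22,0,0,0,0,0,0, 22,0,0,0,0,0,0, 22,0,0,0,0,0,0, 22,0,0,0,0,0,0, 22,0,0,0,0,0,0, 22,0,0,0,0,0,0]' 10
```

```text
time_s: 3.75
tool_pos: [0.4955, 0.0878, 0.0545]
tool_rot: [-180.0, 0.0, 180.0]
force: [-0.2, -0.2, -0.2]
grip_width: 0.0236
grasp_force: 10.0
```

```bash
python3 -m creep '[22,-0.1,0,0,0,0,0.1, 22,-0.35,0,0,0,0,0.2, 22,-0.65,0,0,0,0,0.3, 22,-0.95,0,0,0,0,0.37, 22,-1.25,0,0,0,0,0.37, 22,-1.55,0,0,0,0,0.37, 22,-1.85,0,0,0,0,0.37, 22,-2.15,0,0,0,0,0.37, 22,-2.45,0,0,0,0,0.37, 22,-2.75,0,0,0,0,0.37, 22,-2.95,0,0,0,0,0.37, 22,-3,0,0,0,0,0.37]'; python3 -m creep '[22,0,0,0,0,0,0, 22,0,0,0,0,0,0]';python3 - <<'E'
from h import *
c=cam('side'); cv2.imwrite('pics/side2.png',cv2.resize(c['color'][160:320,170:360,::-1],None,fx=4,fy=3.75)[:600,:800]); np.save('side2.npy',c,allow_pickle=True)
E
```

```text
time_s: 4.95
tool_pos: [0.5865, 0.0878, 0.0545]
tool_rot: [-180.0, 0.0, 177.8]
force: [-3.1, 0.1, 3.8]
grip_width: 0.0237
grasp_force: 10.0
time_s: 5.15
tool_pos: [0.5864, 0.0879, 0.0546]
tool_rot: [180.0, 0.1, 177.8]
force: [0.7, 0.3, -1.6]
grip_width: 0.0238
grasp_force: 10.0
```

View pics/side2.png

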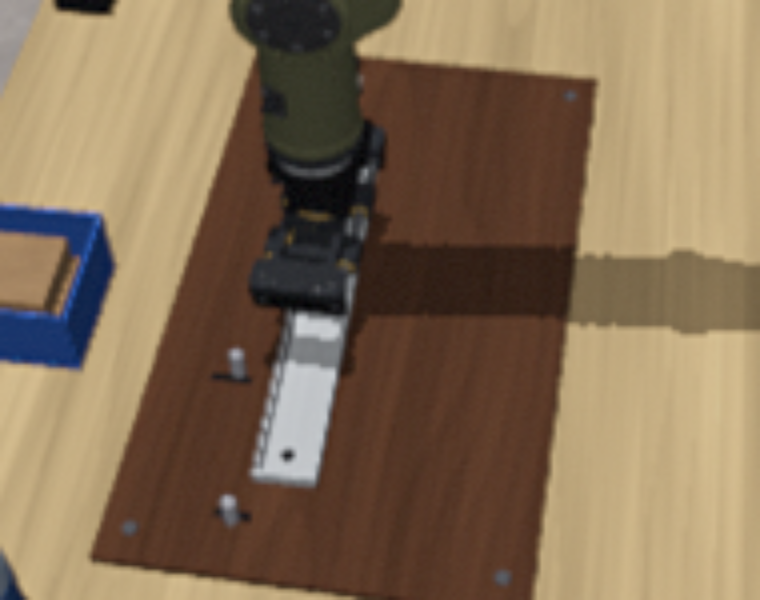

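The crop shows the bar moved along with the knob. Its left end is about at the end pin, and it is still roughly 25 mm short of the far pins. I'll advance 20 mm, then continue in small steps while watching the force.

```bash
python3 -m creep '[22,-0.1,0,0,0,0,0, 22,-0.2,0,0,0,0,0, 22,-0.3,0,0,0,0,0, 22,-0.4,0,0,0,0,0, 22,-0.5,0,0,0,0,0, 22,-0.58,0,0,0,0,0, 22,-0.64,0,0,0,0,0, 22,-0.68,0,0,0,0,0]' 6; for i in 1; do python3 -m creep '[22,-0.02,0,0,0,0,0, 22,-0.04,0,0,0,0,0]'; done;  python3 -m creep '[22,-0.02,0,0,0,0,0, 22,-0.04,0,0,0,0,0]'
```

```text
time_s: 6.0
tool_pos: [0.6061, 0.0872, 0.0546]
tool_rot: [180.0, 0.0, 177.8]
force: [-3.4, 0.1, 2.4]
grip_width: 0.0239
grasp_force: 6.0
time_s: 6.2
tool_pos: [0.607, 0.0871, 0.0545]
tool_rot: [180.0, -0.0, 177.8]
force: [-2.6, 0.1, 3.5]
grip_width: 0.0236
grasp_force: 6.0
time_s: 6.4
tool_pos: [0.6083, 0.0871, 0.0546]
tool_rot: [180.0, 0.0, 177.8]
force: [-3.2, 0.1, 2.2]
grip_width: 0.0236
grasp_force: 6.0
```

```bash
python3 -m creep '[22,-0.02,0,0,0,0,0, 22,-0.04,0,0,0,0,0]'|egrep 'pos|^force'; python3 -m creep '[22,-0.02,0,0,0,0,0, 22,-0.04,0,0,0,0,0]'|egrep 'pos|^force'
```

```text
tool_pos: [0.6096, 0.087, 0.0546]
force: [-2.4, 0.5, 1.3]
tool_pos: [0.6108, 0.087, 0.0546]
force: [-1.5, 0.6, 0.7]
```

```bash
python3 -m creep '[22,-0.02,0,0,0,0,0, 22,-0.04,0,0,0,0,0]'|egrep 'pos|^force'; python3 -m creep '[22,0,0,0,0,0,0, 22,0,0,0,0,0,0]'|egrep 'pos|^force'
```

```text
tool_pos: [0.6115, 0.087, 0.0546]
force: [-5.5, -0.4, 3.6]
tool_pos: [0.6115, 0.087, 0.0546]
force: [-3.8, -0.7, 3.0]
```

```bash
python3 -m creep '[22,-0.01,0,0,0,0,0, 22,-0.02,0,0,0,0,0, 22,-0.02,0,0,0,0,0]'|egrep 'pos|rot|^force'; python3 - <<'E'
from h import *
c=cam('scene');np.save('scene3.npy',c,allow_pickle=True)
cv2.imwrite('pics/scene3.png',cv2.resize(c['color'][130:270,230:400,::-1],None,fx=4.2,fy=4.2))
print(env.get_obs()['wrist_torque'])
E
```

```text
tool_pos: [0.6123, 0.0871, 0.0545]
tool_rot: [180.0, -0.0, 177.8]
force: [-6.4, -0.1, 2.6]
[ 0.18917342  1.06417612 -0.0306272 ]
```

View pics/scene3.png

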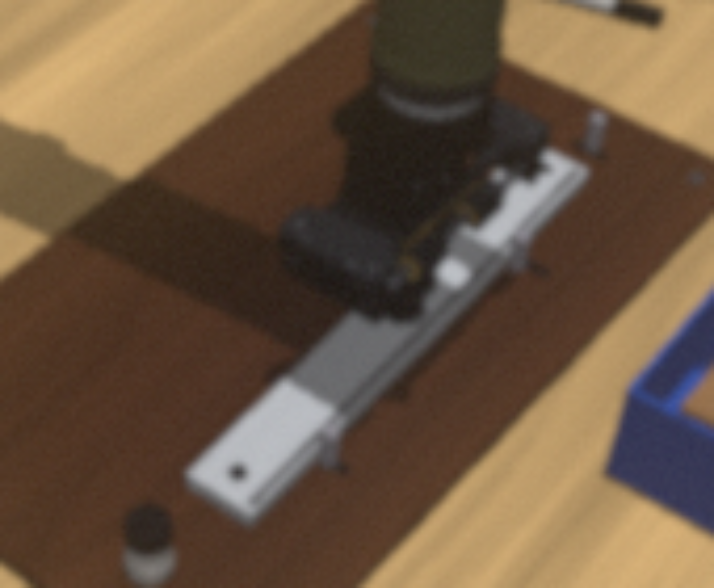

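The crop shows the far edge at both far pins, left at (520,255) and right at (330,445). The end pin is still clear at (595,130). I'll press slightly further to confirm that both are bearing.

```bash
for k in 1; do python3 -m creep '[22,-0.01,0,0,0,0,0, 22,-0.02,0,0,0,0,0, 22,-0.02,0,0,0,0,0]'|egrep 'pos|rot|^force'; python3 -c "
from h import *
print(env.get_obs()['wrist_torque'])"; done; python3 -m creep '[22,-0.01,0,0,0,0,0, 22,-0.02,0,0,0,0,0, 22,-0.02,0,0,0,0,0]'|egrep 'pos|rot|^force';python3 -c "
from h import *
print(env.get_obs()['wrist_torque'])"
```

```text
tool_pos: [0.6124, 0.087, 0.0545]
tool_rot: [180.0, -0.1, 177.8]
force: [-7.2, -0.2, 3.9]
[1.96478804e-01 1.46867958e+00 7.94395208e-04]
tool_pos: [0.6127, 0.0871, 0.0545]
tool_rot: [180.0, -0.1, 177.8]
force: [-7.9, 0.7, 4.9]
[0.09257228 1.62967185 0.02235919]
```

```bash
python3 -m creep '[22,0,0.05,0,0,0,0, 22,0,0.1,0,0,0,0, 22,0,0.15,0,0,0,0, 22,0,0.2,0,0,0,0]'|egrep 'pos|rot|^force';  python3 -m creep '[22,0,0.05,0,0,0,0, 22,0,0.1,0,0,0,0, 22,0,0.15,0,0,0,0, 22,0,0.2,0,0,0,0]'|egrep 'pos|rot|^force'
```

```text
tool_pos: [0.6128, 0.0875, 0.0543]
tool_rot: [-179.6, -0.2, 177.6]
force: [-7.4, -9.4, 6.4]
tool_pos: [0.613, 0.092, 0.0542]
tool_rot: [-179.6, -0.2, 177.5]
force: [-8.0, -10.6, 6.1]
```

```bash
python3 -m creep '[22,0.02,0,-0.02,0,0,0, 22,0.03,0,-0.03,0,0,0, 22,0.03,0,-0.03,0,0,0]'|egrep 'pos|rot|^force'
```

```text
tool_pos: [0.6132, 0.0982, 0.0547]
tool_rot: [-180.0, -0.0, 177.7]
force: [-2.2, -0.9, -3.8]
```

```bash
python3 -m creep '[22,-0.01,0,0.01,0,0,0, 22,-0.02,0,0.01,0,0,0]'|egrep 'pos|rot|^force'; python3 -m creep '[22,0,0.03,0,0,0,0, 22,0,0.06,0,0,0,0, 22,0,0.09,0,0,0,0]'|egrep 'pos|rot|^force'
```

```text
tool_pos: [0.6134, 0.0986, 0.0548]
tool_rot: [-180.0, -0.1, 177.8]
force: [-4.7, -2.8, -1.6]
tool_pos: [0.6134, 0.1007, 0.0548]
tool_rot: [-179.9, -0.1, 177.7]
force: [-5.0, -2.6, -0.7]
```

```bash
python3 -m creep '[22,0,0.03,0,0,0,0, 22,0,0.06,0,0,0,0, 22,0,0.09,0,0,0,0, 22,0,0.12,0,0,0,0, 22,0,0.15,0,0,0,0]'|egrep 'pos|rot|^force';  python3 -m creep '[22,0,0.03,0,0,0,0, 22,0,0.06,0,0,0,0, 22,0,0.09,0,0,0,0, 22,0,0.12,0,0,0,0, 22,0,0.12,0,0,0,0]'|egrep 'pos|rot|^force'
```

```text
tool_pos: [0.6134, 0.1049, 0.0548]
tool_rot: [-179.9, -0.1, 177.7]
force: [-5.1, -4.7, -0.1]
tool_pos: [0.6134, 0.1083, 0.0548]
tool_rot: [-179.9, -0.1, 177.7]
force: [-5.5, -4.6, 0.6]
```

```bash
python3 -m creep '[22,0,0.03,0,0,0,0, 22,0,0.06,0,0,0,0, 22,0,0.09,0,0,0,0]'|egrep 'pos|rot|^force';  python3 -m creep '[22,0,0.02,0,0,0,0, 22,0,0.04,0,0,0,0, 22,0,0.06,0,0,0,0, 22,0,0.06,0,0,0,0]'|egrep 'pos|rot|^force'
python3 - <<'E'
from h import *
c=cam('side'); np.save('side4.npy',c,allow_pickle=True)
cv2.imwrite('pics/side4.png',cv2.resize(c['color'][235:310,205:285,::-1],None,fx=7,fy=7,interpolation=cv2.INTER_CUBIC))
E
```

```text
tool_pos: [0.6134, 0.1106, 0.0548]
tool_rot: [-179.9, -0.1, 177.7]
force: [-5.4, -4.9, -0.0]
tool_pos: [0.6134, 0.1124, 0.0548]
tool_rot: [-179.9, -0.1, 177.7]
force: [-6.1, -5.4, 0.2]
```

View pics/side4.png

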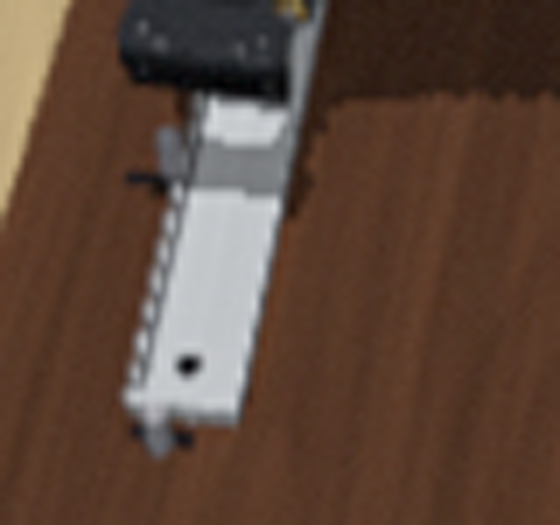

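The crop shows the bar's end almost on the end pin at (158,425) and the left far pin bearing on the edge at (170,160). I'll creep on in small steps.

```bash
python3 -m creep '[22,0,0.02,0,0,0,0, 22,0,0.04,0,0,0,0, 22,0,0.04,0,0,0,0]'|egrep 'pos|rot|^force';  python3 -m creep '[22,0,0.02,0,0,0,0, 22,0,0.04,0,0,0,0, 22,0,0.04,0,0,0,0]'|egrep 'pos|rot|^force'
```

```text
tool_pos: [0.6134, 0.1135, 0.0548]
tool_rot: [-179.9, -0.2, 177.7]
force: [-6.3, -5.8, -0.1]
tool_pos: [0.6134, 0.1146, 0.0548]
tool_rot: [-179.9, -0.2, 177.7]
force: [-5.8, -4.9, 0.9]
```

```bash
python3 -m creep '[22,0,0.02,0,0,0,0, 22,0,0.04,0,0,0,0, 22,0,0.04,0,0,0,0]'|egrep 'pos|rot|^force'
```

```text
tool_pos: [0.6134, 0.1157, 0.0548]
tool_rot: [-179.8, -0.2, 177.7]
force: [-6.7, -5.4, 0.9]
```

```bash
python3 -m creep '[22,0,0.02,0,0,0,0, 22,0,0.04,0,0,0,0, 22,0,0.04,0,0,0,0]'|egrep 'pos|rot|^force'
```

```text
tool_pos: [0.6134, 0.1167, 0.0548]
tool_rot: [-179.8, -0.2, 177.7]
force: [-6.7, -5.8, 0.6]
```

```bash
python3 -m creep '[22,0,0.02,0,0,0,0, 22,0,0.04,0,0,0,0, 22,0,0.04,0,0,0,0]'|egrep 'pos|rot|^force'
```

```text
tool_pos: [0.6135, 0.1179, 0.0548]
tool_rot: [-179.8, -0.2, 177.7]
force: [-5.6, -5.8, 1.2]
```

```bash
python3 -m creep '[22,0,0.02,0,0,0,0, 22,0,0.03,0,0,0,0, 22,0,0.03,0,0,0,0]'|egrep 'pos|rot|^force'
```

```text
tool_pos: [0.6135, 0.1186, 0.0548]
tool_rot: [-179.8, -0.2, 177.7]
force: [-6.8, -6.8, 0.9]
```

```bash
python3 -m creep '[22,0,0.02,0,0,0,0, 22,0,0.04,0,0,0,0, 22,0,0.04,0,0,0,0]'|egrep 'pos|rot|^force'
```

```text
tool_pos: [0.6135, 0.1191, 0.0548]
tool_rot: [-179.8, -0.2, 177.7]
force: [-7.5, -7.1, 0.9]
```

```bash
python3 -m creep '[22,0,0.02,0,0,0,0, 22,0,0.04,0,0,0,0, 22,0,0.04,0,0,0,0]'|egrep 'pos|rot|^force'
```

```text
tool_pos: [0.6135, 0.1192, 0.0548]
tool_rot: [-179.7, -0.2, 177.6]
force: [-6.9, -7.8, 1.9]
```

```bash
python3 -m creep '[22,-0.01,0.03,0,0,0,0, 22,-0.02,0.06,0,0,0,0, 22,-0.02,0.06,0,0,0,0, 22,-0.02,0.06,0,0,0,0]'|egrep 'pos|rot|^force'
python3 - <<'E'
from h import *
c=cam('side'); d=cam('scene'); e=c['color'][235:310,205:285,::-1]; s=d['color'][145:255,290:390,::-1]
cv2.imwrite('pics/end5.png',np.hstack([cv2.resize(e,(400,375),interpolation=cv2.INTER_CUBIC),cv2.resize(s,(341,375),interpolation=cv2.INTER_CUBIC)]))
print(env.get_obs()['wrist_torque'])
E
```

```text
tool_pos: [0.614, 0.1194, 0.0548]
tool_rot: [-179.6, -0.2, 177.6]
force: [-7.2, -11.3, 3.3]
[-2.4316239   1.82107609 -0.05132473]
```

View pics/end5.png

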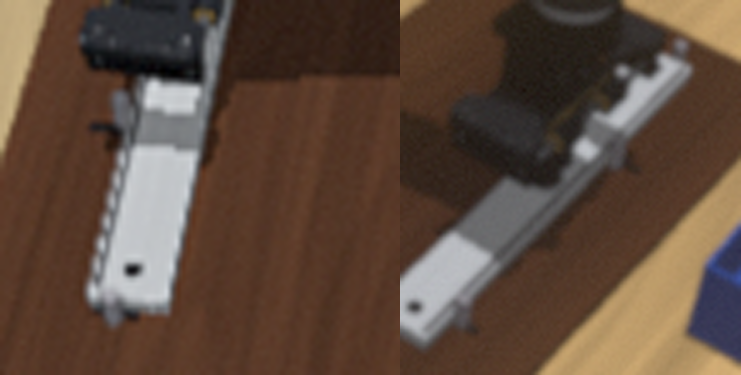

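All three contacts show in the crops: end pin at (112,310) in the left half, far pins at (618,152) and (462,315) in the right half. I'll relax most of the load, still pressing lightly, then open.

```bash
python3 -m creep '[22,0,-0.04,0,0,0,0, 22,0.01,-0.08,0,0,0,0, 22,0.02,-0.12,0,0,0,0, 22,0.02,-0.12,0,0,0,0]' 4|egrep 'pos|rot|^force'
```

```text
tool_pos: [0.6142, 0.1192, 0.0548]
tool_rot: [-179.8, -0.1, 177.7]
force: [-3.9, -5.5, -0.7]
```

```bash
python3 -m creep '[26,0,0,0,0,0,0, 30,0,0,0,0,0,0, 36,0,0,0,0,0,0, 44,0,0,0,0,0,0, 54,0,0,0,0,0,0, 60,0,0,0,0,0,0, 60,0,0,0,0,0,0, 60,0,0,0,0,0,0]'; 
```

```text
time_s: 15.6
tool_pos: [0.6149, 0.1218, 0.0553]
tool_rot: [180.0, 0.0, 177.8]
force: [-0.2, -0.1, -0.4]
grip_width: 0.0589
grasp_force: 0.0
```

```bash
python3 -m creep '[60,0,0,-0.3,0,0,0, 60,0,0,-0.8,0,0,0, 60,0,0,-1.6,0,0,0, 60,0,0,-2.6,0,0,0, 60,0,0,-3.6,0,0,0, 60,3,0,-4.2,0,0,0, 60,4,0,-4.5,0,0,0, 60,4,0,-4.5,0,0,0, 60,4,0,-4.5,0,0,0, 60,4,0,-4.5,0,0,0]'; python3 - <<'E'
from h import *
c=cam('wrist'); cv2.imwrite('pics/w6.png',c['color'][:,:,::-1]); np.save('w6.npy',c,allow_pickle=True)
E
```

```text
time_s: 16.6
tool_pos: [0.4956, 0.1265, 0.1919]
tool_rot: [179.9, 0.2, 177.8]
force: [0.5, 0.8, 0.2]
grip_width: 0.0598
grasp_force: 0.0
```

View pics/w6.png

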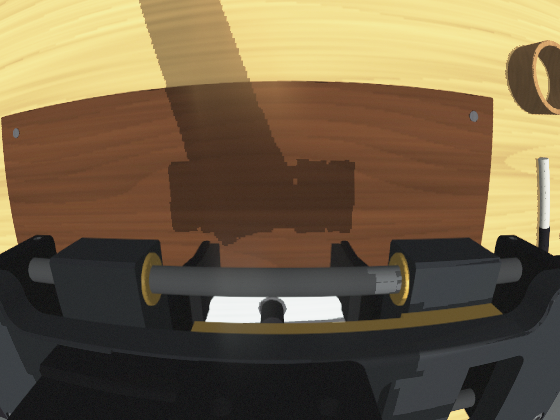

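The wrist view is blocked by the gripper; only the knob shows, at (272,308). My last picture goes to the fixed cameras.

```bash
python3 - <<'E'
from h import *
c=cam('side'); d=cam('scene'); I=cv2.INTER_CUBIC
a=c['color'][270:310,205:265,::-1]; b=c['color'][235:275,205:265,::-1]
s=d['color'][140:180,330:390,::-1]; t=d['color'][170:210,325:385,::-1]; u=d['color'][215:255,280:340,::-1]; v=c['color'][185:225,215:275,::-1]
R=lambda x:cv2.resize(x,(266,260),interpolation=I)
cv2.imwrite('pics/f.png',np.vstack([np.hstack([R(a),R(b),R(v)]),np.hstack([R(s),R(t),R(u)])]))
E
```

```text
(no output)
```

View pics/f.png

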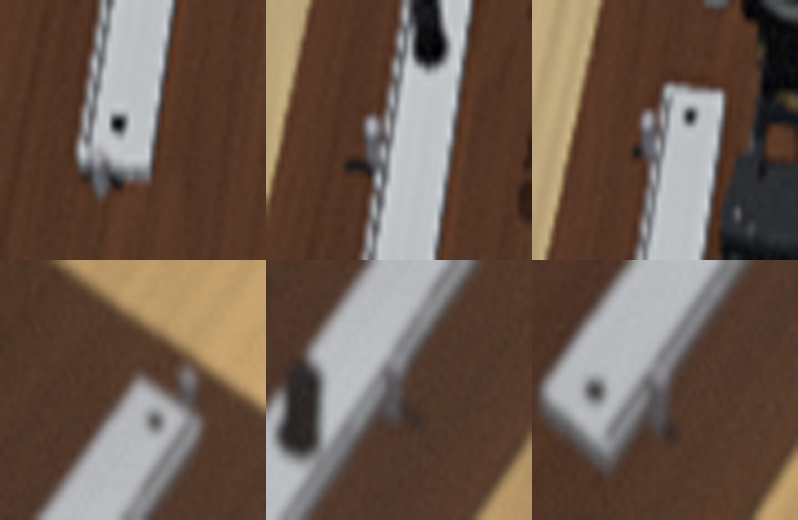

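The six crops show the bar touching the end pin (left column) and both far pins (middle and right columns), with the gripper clear. I'm handing it in.

```bash
python3 -c "
from cell import env
print(env.sign_off())"
```

```text
the job is handed in; nothing more can be done
None
```

The straightedge was slid onto both far pins, then lengthwise to the end pin, pressed gently and released; the last camera crops show it touching all three, and the job is handed in.

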